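# Close a plaque frame in the quick clamp

### The job

Glue-up practice: lay the small wooden plaque frame lengthwise between the jaws of the quick clamp and let go of it, then squeeze the black trigger towards the handle again and again until the frame's dark end rail is pushed fully home and the jaw stays tight on the frame with the trigger let go. Then press the red release tab on top of the handle, and keep it down until the jaw has run all the way back. Finally take the frame out and lay it flat on the middle of the black rubber pad with the end rail still closed, leaving the tape roll, the shaving brush, the orange tile and the scissors where they are.

Things in the scene. Friction and masses are not known exactly. Their poses are not given: they have to be found in the camera images.
- frame_center (a point): Centre of the loose wooden plaque frame (oblong tray with a grey clay pebble plaque fixed in it, about 0.23 kg), half-way up: underside 13 mm below. 64 mm wide (y), 26 mm tall, z up. Grasp it from above across the 64 mm, on its side rails, which run from x = -36 to +52 mm.
- end_rail (a joint): Open gap of the frame's dark end rail, m: 0 is fully home against the side rails; it starts about 0.008 to 0.013 open. It slides stiffly (3 N of friction) and stays where it is pushed.
- clamp: Quick clamp screwed to a plywood board, 322 x 90 x 12 mm, fixed to the table. Origin: centre of the board's underside; z up; +x from the handle to the fixed jaw. In mm: orange housing x -126 to -48, 50 high; upright handle x -70 to -50, y +-14, 128 high; black trigger lever behind it, x -102 to -90 at rest, y +-12, 126 high; toothed bar to x = -156, 38 high.
- bed (a point): Middle of the space between the open jaws, on the top of the clamp's board (12 mm above the table), axes as the clamp's. The fixed jaw's face (64 wide, 52 high) is 77 mm to +x. The moving jaw's sprung pad (58 wide, 49 high) is 77 mm to -x when open, nearer by the value of joint jaw. The frame goes here lengthwise along x, either way round.
- squeeze_point (a point): Point on the clamp (its axes), 112 mm above the table, 17.5 mm behind the front of the handle and 17.5 mm before the back of the fully squeezed trigger; at rest the trigger's back is 34.5 mm to -x of it. From above, straddle both at this height, one finger before the handle (+x), one behind the trigger (-x), and close along the clamp's x.
- trigger (a joint): Trigger angle, rad: 0 at rest, 0.27 fully squeezed (17 mm at the squeeze point); sprung back when let go. 8 to 13 N while the jaw runs free, up to 20 N when tight. Each stroke must start from rest; beyond 0.24 rad it walks the free jaw 12 mm (two 6 mm teeth). Once the jaw is fully tight it stops part way.
- jaw (a joint): Travel of the moving jaw to the fixed jaw, m: 0 fully open, at most 0.07; starts at 0 to 0.012. A ratchet with 6 mm teeth holds it, so it drops back by up to 6 mm when the trigger is let go. A light spring draws it back to 0 within about a second while the release tab is held down.
- pressure_pad (a joint): How far the sprung pressure pad on the moving jaw is pushed in, m: 0 when it presses on nothing, 0.008 when pushed in fully; it presses with 2 N + 400 N/m. Above 0.002 with the trigger let go the jaw is tight.
- tab_top (a point): Centre of the top face of the red release tab, 16 mm (clamp x) by 34 mm, on top of the handle, 142 mm above the table (moves with the tab). Press straight down.
- release_tab (a joint): How far the release tab is pressed, m: 0 is up, 0.007 is fully down (1 to 2.5 N, then a hard stop); beyond about 0.003 the ratchet lets go. It bobs 2 mm as the jaw clicks over the teeth.
- drying_pad_top (a point): Centre of the top face of the fixed black textured rubber pad, 105 mm (x) by 150 mm (y), 13 mm thick: where the closed frame goes.
- tile_frame: The same wooden frame, origin at the middle of its underside, same axes. Its fixed end is at x = +52 mm. At the -x end a dark end rail (16 mm thick, 64 mm wide) slides along x: its outer face is at x = -52 mm when closed, further out by the value of joint end_rail when open.
- masking_tape: Roll of masking tape, 98 mm across, 25 mm high, lying flat; bystander, origin under its centre.
- shaving_brush: Small standing brush, 36 mm across, 92 mm tall; bystander, origin under its centre.
- orange_tile: Orange tile, 60 x 86 x 8 mm, lying flat; bystander, origin under its centre.
- scissors: Blue-handled scissors, 199 mm long, lying flat; bystander.

How it is judged:
By the outcome, as a careful person would: the job done as asked, in the order asked, and still so for the second after the job is handed in, with the robot touching nothing.
It also fails if it takes over 72 s, if anything falls off the work surface, if the arm or the gripper's body presses on something with over 40 N, if the wrist force passes 120 N, or if a joint passes its speed limit or range.

### The arm

A 6-joint arm with a two-finger parallel gripper is mounted at the origin on a cart in front of the work surface, level with it; the furniture and walls round the work are solid. World frame = base frame: x ahead of the robot, y to its left, z up, the work surface at z = 0. Lengths are in m, angles in rad, forces in N, time in s.
With the tool pointing down it reaches from about 0.375 to 0.9 m from the base axis. Payload 3.1 kg.
Tool frame: the origin (TCP) lies on the centre line of the jaws, within the pads' length; the fingertips stand 14 mm ahead of it and the grasp point (between the pads) lies 5 mm behind it; z points along the fingers, y is the line along which they close (so a half turn about z gives the same grasp; the last joint's range is limited). The gripper opens to 85 mm and grips with 20 to 120 N. Pads are 22 mm wide; open, the fingers measure 114 mm over their backs; the gripper's body (76 mm by 85 mm) begins 54 mm behind the grasp point. The pads swing forward as they close: fully open they stand 13 mm farther back than shut.
Start: joints at [-1.448, 0.527, 1.433, -0, 1.181, -0.178], TCP at [0.186, -0.597, 0.245] pointing down, gripper open.
Joint ranges: [-3.08, 3.08], [-0.75, 2.2], [0.22, 2.44], [-1.43, 4.57], [0, 2.65], [-2.85, 2.85]. Speed limits (rad/s): [2.79, 2.79, 3.14, 3.14, 3.14, 3.14].

### API

Orientations are given as a rotation vector (axis times angle).
In Python, from station import ctrl, eyes, finder gives the robot as it stands. The module is installed in compiled form; this text tells all that it offers.
- The arm moves only by the shell command python3 -m inch 'ROWS' [FORCE]. ROWS is JSON, one flat list of numbers, 5 for each row, row after row: the gripper's target within -1 to 1 (fully open at 1, half-way at 0, shut at -1), then the shift along the tool's x, y, z in mm, then the turn about the tool's z in degrees. In form: [grip, dx, dy, dz, roll, grip, dx, dy, dz, roll, ...]. A call has exactly 10 rows; each row shifts and turns the commanded pose from where the row before left it, along the tool's axes as they then stand; what a row does not reach is not made up. A row lasts 1/10 s, in which the tool goes at most 50 mm and 8.59 degrees, less where a joint would pass 70% of its speed; a pose out of reach is approached as far as the arm can. A call is refused whole if a number of a shift passes 50 or a number of a turn 8.59, either way. A call with a gripper value outside its range is refused whole. The fingers move at their own pace and stop on an object; FORCE is the grip in N (left out, the last holds). Time passes only in rows, so rows that do not move let the fingers close, or fill a call up. It gives the time, the measured TCP pose, the force, the opening and the grip force at its end, in the units of the state.
- ctrl.get_obs(): the state, without advancing time (a new reading comes with each control period).
- eyes.camera(name): name is "side" or "top" or "wrist"; returns (picture, depth): 420x560x3 uint8, blue, green, red; 420x560 float32, m along the optical axis (not along the pixel's ray), 0 where there is no reading.
- eyes.camera_params(name): a dict with "K" (3x3 intrinsics, pixels), "R" (3x3) and "t" (3): a world point X has camera coordinates R X + t; the wrist camera has in their place "hand_eye" (4x4, takes a point from camera to tool coordinates, whose origin is the TCP and whose axes are the flange's). Camera axes: x right, y down, z forward; pixel columns grow to the right and rows downward; lengths in m; the calibration is good to about 2 mm. The wrist camera is an equidistant fisheye: a pixel r from the principal point sees the ray r / f radians off the axis. A picture is of the moment at which its call begins: read the wrist's pose just before it. camera_params takes no time and is no camera call.
- ctrl.finish_job(): hands the job in; it is judged then, once.
Trained networks look in the newest picture that a camera, given by its name, has taken for a name from the list of things; names that differ only in an ending like _2 or _b are one class to them, and where a whole thing is asked for, a point or a joint stands for the part that bears it (a point fixed in the world has none). Each returns a list of dicts, best first, with "conf" (0 to 1); they miss things now and then, are a little off and sometimes report something else, mostly with a low value. They report only what shows in the picture. A call takes as long as a camera call.
- finder.spot_in(camera, target): "centre" ([column, row] in pixels, amid what is visible of it).
- finder.cut_out(camera, target): "pixels" (420x560 bool, what is visible of it) and "centre" ([column, row] in pixels, amid what is visible of it).
- finder.mark_of(camera, target): "centre" ([column, row] in pixels: a listed point, or the origin of a listed thing).
The state is a dict: "time": time; "joint_pos": joint angles; "qvel": joint speeds; "effort": joint torques, N m; "position": TCP position; "ee_rot": TCP orientation; "wrist_force": force on the tool from outside, world axes, zero at the start; "moment": the same for the moment, N m; "finger_gap": opening from 0.0 (shut) to 1.0 (fully open); "grip_force": force on a finger pad.
Only numpy, scipy, OpenCV 4.12 (cv2) and the standard library are available. Lean on these libraries where they do the work, as an engineer would, in place of code of your own. Each camera call takes 0.05 s, during which the arm holds its last target. There are 200 camera calls.

## Working session

There is one attempt and no reset: what is moved stays moved. The work goes in short steps, Python scripts to look and compute and a shell command to move; the robot and the scene stay as the last step left them, time stands still between calls to the robot, and variables do not carry over. Pictures are saved under pics/ and viewed, at most 10 in all, crops included, and the job is handed in when it is done.

```bash
mkdir -p pics; cat > h.py <<'E'
import numpy as np, cv2
from scipy.spatial.transform import Rotation as Ro
from station import ctrl, eyes, finder
def world(cam,px,z=None,depth=None):
    p=eyes.camera_params(cam);K=np.array(p["K"]);R=np.array(p["R"]);t=np.array(p["t"])
    ray=np.linalg.inv(K)@[px[0],px[1],1.]
    C=-R.T@t; d=R.T@ray
    s=(z-C[2])/d[2] if depth is None else depth
    return C+s*d
E
python3 - <<'E'
from h import *
for c in("top","side"):
    im,d=eyes.camera(c); cv2.imwrite(f"pics/{c}0.png",im); np.save(f"{c}0.npy",d)
    p=eyes.camera_params(c); R=np.array(p["R"]); print(c,-R.T@np.array(p["t"]),R[2])
    for n,z in(("frame_center",.013),("bed",.012),("squeeze_point",.112),("tab_top",.142),("drying_pad_top",.013),("clamp",0),("tile_frame",0),("masking_tape",0),("shaving_brush",0),("orange_tile",0)):
        r=finder.mark_of(c,n)[:1]
        for q in r: print(c,n,round(q["conf"],2),np.round(q["centre"]),np.round(world(c,q["centre"],z),4))
o=ctrl.get_obs();print(o)
E
```

```text
top [0.20848945 0.04105462 1.87670699] [ 0.19606849  0.00724164 -0.98056346]
top frame_center 0.7 [320. 229.] [ 0.5203 -0.075   0.013 ]
top bed 0.63 [311. 201.] [ 0.62   -0.0478  0.012 ]
top squeeze_point 0.57 [320. 231.] [ 0.4959 -0.0718  0.112 ]
top tab_top 0.57 [315. 230.] [ 0.4958 -0.0509  0.142 ]
top drying_pad_top 0.79 [390. 255.] [ 0.4219 -0.3156  0.013 ]
top clamp 0.83 [317. 219.] [ 0.5584 -0.0693  0.    ]
top tile_frame 0.97 [236. 253.] [0.4423 0.2194 0.    ]
top masking_tape 0.84 [388. 208.] [ 0.5913 -0.3206  0.    ]
top shaving_brush 0.65 [177. 269.] [0.3908 0.4256 0.    ]
side [0.277416   1.34987972 0.78934432] [ 0.18141167 -0.8668528  -0.4643878 ]
side bed 0.9 [281. 221.] [ 0.615  -0.0504  0.012 ]
side squeeze_point 0.74 [320. 191.] [ 0.4937 -0.081   0.112 ]
side tab_top 0.43 [322. 185.] [ 0.4851 -0.0584  0.142 ]
side clamp 0.66 [295. 227.] [ 0.5674 -0.0443  0.    ]
side tile_frame 0.95 [324. 276.] [0.4409 0.2125 0.    ]
side masking_tape 0.91 [302. 191.] [ 0.5952 -0.3094  0.    ]
side shaving_brush 0.89 [334. 325.] [0.3886 0.4058 0.    ]
side orange_tile 0.73 [296. 322.] [0.4784 0.4116 0.    ]
{'time': 1.1, 'joint_pos': array([-1.44748841e+00,  5.27493506e-01,  1.43268286e+00,  1.09782050e-05,
        1.18142508e+00, -1.78508116e-01]), 'qvel': array([ 0.00221207, -0.00054025, -0.00110966,  0.00166592, -0.00058553,
        0.00017952]), 'effort': array([ 3.20764275e-04, -4.42336392e+01, -1.78422457e+01, -1.83981124e-04,
        8.22919537e-04,  2.98818144e-06]), 'position': array([ 0.18580776, -0.59672086,  0.24531986]), 'ee_rot': array([-3.10588096e+00, -4.72286378e-01, -1.63287159e-05]), 'wrist_force': array([-0.36080951, -0.45324774,  0.14280201]), 'moment': array([0.00283396, 0.01740516, 0.04981127]), 'grip_force': 0.0, 'finger_gap': 0.9984370432875774}
```

```bash
python3 - <<'E'
import cv2
im=cv2.imread("pics/top0.png")
cv2.imwrite("pics/top0c.png",cv2.resize(im[120:340,140:440],(800,587),interpolation=cv2.INTER_CUBIC))
E
```

```text
(no output)
```

View pics/top0c.png

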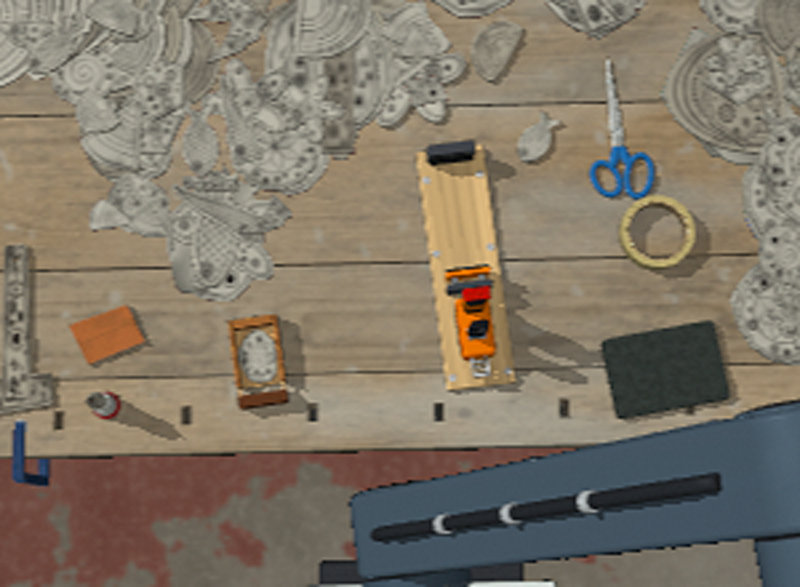

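View pics/side0.png

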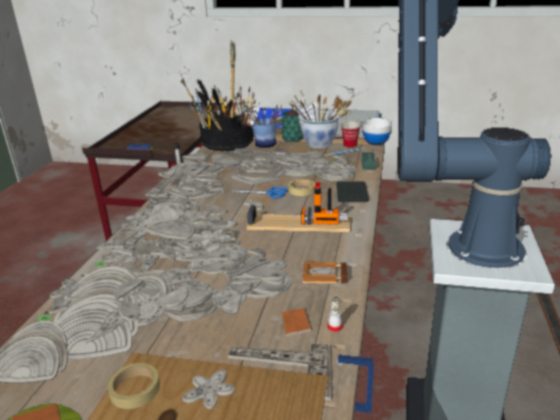

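The top view crop shows the frame at about (258,360) with its dark rail toward the robot. The clamp runs from (480,370) to (450,150) with its fixed jaw far away, and the black pad is at (668,368). The side view agrees. Next I measure the yaws.

```bash
cat >> h.py <<'E'
def psi(o=None):
    o=o or ctrl.get_obs(); x=Ro.from_rotvec(o["ee_rot"]).as_matrix()[:,0]; return np.degrees(np.arctan2(x[1],x[0]))
def go(X,ps,o=None):
    """roll (deg) to yaw ps (mod 180 nearest if needed), then shift mm in final tool axes"""
    o=o or ctrl.get_obs(); p0=psi(o); d=np.asarray(X)-o["position"]; a=np.radians(ps)
    return dict(roll=round(p0-ps,1),dx=round(1e3*(d[0]*np.cos(a)+d[1]*np.sin(a)),1),dy=round(1e3*(d[0]*np.sin(a)-d[1]*np.cos(a)),1),dz=round(-1e3*d[2],1))
def wrist_world(o,px,z):
    p=eyes.camera_params("wrist");K=np.array(p["K"]);H=np.array(p["hand_eye"])
    px=np.atleast_2d(np.asarray(px,float)); m=(px-[K[0,2],K[1,2]])/[K[0,0],K[1,1]]; th=np.linalg.norm(m,axis=1)
    ray=np.c_[m*(np.sinc(th/np.pi)[:,None])/1,np.cos(th)]
    R=Ro.from_rotvec(o["ee_rot"]).as_matrix(); d=ray@H[:3,:3].T@R.T; C=R@H[:3,3]+o["position"]
    return C+d*((z-C[2])/d[:,2])[:,None]
def wmark(names):
    o=ctrl.get_obs(); im,d=eyes.camera("wrist")
    for n,z in names:
        for q in finder.mark_of("wrist",n)[:1]: print("W",n,round(q["conf"],2),np.round(q["centre"]),np.round(wrist_world(o,q["centre"],z)[0],4))
    return o,im
def rect(W):
    (c,s,a)=cv2.minAreaRect(np.float32(W[:,:2]*1000)); b=cv2.boxPoints((c,s,a)); e=max((b[1]-b[0],b[2]-b[1]),key=np.linalg.norm)
    print("rect",np.round(c,1),np.round(s,1),"long yaw",round((np.degrees(np.arctan2(e[1],e[0]))+90)%180-90,1))
E
python3 - <<'E'
from h import *
eyes.camera("top")
for n,z in(("tile_frame",.026),("drying_pad_top",.013),("clamp",.012)):
    for q in finder.cut_out("top",n)[:1]:
        rc=np.argwhere(q["pixels"]); W=np.array([world("top",(c,r),z) for r,c in rc]); print(n,q["conf"],len(rc)); rect(W)
g=np.argwhere(cv2.imread("pics/top0.png")[:,:,2]>=0)
p=lambda u,v:(140+u*300/800,120+v*220/587)
a,b,c,d=[world("top",p(*k),.012)for k in((418,152),(449,388),(487,150),(515,380))]
print(np.degrees(np.arctan2((a-b)[1],(a-b)[0])),np.degrees(np.arctan2((c-d)[1],(c-d)[0])),(a+b+c+d)/4)
a,b=[world("top",p(*k),.013)for k in((618,416),(603,342))]
c,d=[world("top",p(*k),.013)for k in((733,398),(714,323))]
print("pad",a,b,c,d,(a+b+c+d)/4,np.degrees(np.arctan2((b-a)[1],(b-a)[0])),np.degrees(np.arctan2((d-c)[1],(d-c)[0])))
print(go([.40,.216,.245],0), go([.45,-.25,.245],0))
E
```

```text
tile_frame 0.55 622
rect [432.8 212.8] [116.6  68. ] long yaw 5.8
drying_pad_top 0.92 1354
rect [ 412.1 -313.4] [106.3 154.2] long yaw -81.0
clamp 0.65 2327
rect [559.4 -57.4] [331.7  91.7] long yaw 6.0
5.683638529801999 4.621247564959345 [ 0.55335776 -0.06084778  0.012     ]
pad [ 0.35170673 -0.24836265  0.013     ] [ 0.44792862 -0.23411076  0.013     ] [ 0.37140943 -0.39762497  0.013     ] [ 0.46941461 -0.37977368  0.013     ] [ 0.41011485 -0.31496802  0.013     ] 8.425098850939145 10.323048127689837
{'roll': np.float64(17.3), 'dx': np.float64(214.2), 'dy': np.float64(-812.7), 'dz': np.float64(0.3)} {'roll': np.float64(17.3), 'dx': np.float64(264.2), 'dy': np.float64(-346.7), 'dz': np.float64(0.3)}
```

```bash
python3 -m inch '[1,0,0,0,8.5,1,0,0,0,2.7,1,33,-35,0,0,1,33,-35,0,0,1,33,-35,0,0,1,33,-35,0,0,1,33,-35,0,0,1,33,-35,0,0,1,33,-35,0,0,1,33,-35,0,0]' 30
python3 -m inch '[1,33,-35,0,0,1,2,-47,0,0,1,2,-47,0,0,1,2,-47,0,0,1,2,-47,0,0,1,2,-47,0,0,1,2,-47,5,0,1,2,-47,5,0,1,2,-47,10,0,1,2,-47,10,0]'
python3 - <<'E'
from h import *
print(go([.42,.213,.2],6))
o,im=wmark([("frame_center",.013),("tile_frame",0)])
cv2.imwrite("pics/w1.png",im)
for q in finder.cut_out("wrist","tile_frame")[:1]:
    rc=np.argwhere(q["pixels"]); rect(wrist_world(o,rc[:,::-1],.026))
E
```

```text
time: 2.3
position: [0.4196, -0.2888, 0.2456]
ee_rot: [3.137, 0.166, 0.001]
wrist_force: [1.0, -0.5, -0.4]
finger_gap: 1.001
grip_force: 0.0
time: 3.3
position: [0.4208, 0.1725, 0.2155]
ee_rot: [-3.137, -0.167, -0.003]
wrist_force: [0.7, -0.3, 0.6]
finger_gap: 1.005
grip_force: 0.0
{'roll': np.float64(0.1), 'dx': np.float64(3.5), 'dy': np.float64(-40.4), 'dz': np.float64(15.5)}
W frame_center 0.88 [238. 164.] [0.4382 0.2157 0.013 ]
W tile_frame 0.93 [237. 159.] [0.4418 0.2182 0.    ]
rect [435.3 215.4] [114.3  64.9] long yaw 7.5
```

View pics/w1.png

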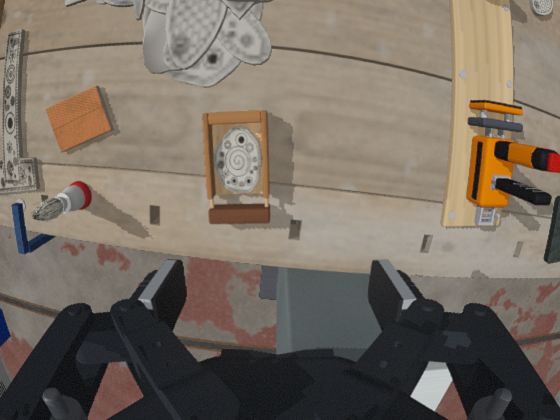

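The wrist view shows the frame at (238,165) with its dark rail at (240,214), nearest the robot with a visible gap. The network mark matches.

```bash
python3 - <<'E'
from h import *
print(go([.444,.216,.018],7))
E
```

```text
{'roll': np.float64(-0.7), 'dx': np.float64(28.9), 'dy': np.float64(-41.2), 'dz': np.float64(197.2)}
```

```bash
python3 -m inch '[1,14.5,-20.5,17,-0.7,1,14.5,-20.5,30,0,1,0,0,45,0,1,0,0,45,0,1,0,0,35,0,1,0,0,15,0,1,0,0,10,0,1,0,0,0,0,-0.3,0,0,0,0,-0.3,0,0,0,0]' 30
python3 -m inch '[-0.3,0,0,0,0,-0.3,0,0,0,0,-0.3,0,0,0,0,-0.3,0,0,0,0,-0.3,0,0,-10,0,-0.3,0,0,-15,0,-0.3,0,0,-25,0,-0.3,0,0,-30,0,-0.3,0,0,-30,0,-0.3,0,0,0,0]'
python3 - <<'E'
from h import *
ctrl.get_obs()
for n in("bed","clamp","squeeze_point","tab_top"):
    pass
wmark([("bed",.012),("clamp",0),("squeeze_point",.112),("tab_top",.142)])
print(go([.56,-.04,.12],6))
E
```

```text
time: 4.5
position: [0.446, 0.2144, 0.0197]
ee_rot: [-3.136, -0.185, -0.004]
wrist_force: [1.4, 0.6, -1.5]
finger_gap: 0.74
grip_force: 33.5
time: 5.5
position: [0.4467, 0.2154, 0.1319]
ee_rot: [-3.135, -0.187, -0.012]
wrist_force: [0.8, 0.2, -2.9]
finger_gap: 0.743
grip_force: 34.5
W clamp 0.63 [548. 131.] [ 0.5584 -0.0534  0.    ]
{'roll': np.float64(0.8), 'dx': np.float64(89.1), 'dy': np.float64(265.1), 'dz': np.float64(7.2)}
```

```bash
python3 -m inch '[-0.3,0,0,-14,0.8,-0.3,14,27,-14,0,-0.3,14,27,0,0,-0.3,14,27,0,0,-0.3,14,27,0,0,-0.3,14,27,0,0,-0.3,14,27,0,0,-0.3,0,0,0,0,-0.3,0,0,0,0,-0.3,0,0,0,0]'
python3 - <<'E'
from h import *
o,im=wmark([("bed",.012),("clamp",0),("squeeze_point",.112),("tab_top",.142),("tile_frame",.14)])
cv2.imwrite("pics/w2.png",im)
print(o["position"],psi(o))
for n,z in(("clamp",.012),("tile_frame",.15)):
  for q in finder.cut_out("wrist",n)[:1]:
    rc=np.argwhere(q["pixels"]); print(n);rect(wrist_world(o,rc[:,::-1],z))
E
```

```text
time: 6.75
position: [0.5438, 0.0628, 0.1551]
ee_rot: [-3.136, -0.165, 0.006]
wrist_force: [0.2, -0.2, -2.6]
finger_gap: 0.737
grip_force: 34.6
W bed 0.88 [414. 131.] [ 0.6172 -0.0487  0.012 ]
W clamp 0.86 [404. 195.] [ 0.5569 -0.0552  0.    ]
W tile_frame 0.61 [280. 268.] [0.5423 0.0622 0.14  ]
[0.54378569 0.06279293 0.15509097] 6.004881121100141
clamp
rect [544.  -66.7] [372.  136.9] long yaw 11.1
tile_frame
rect [543.1  64. ] [99.5 69.5] long yaw 6.0
```

View pics/w2.png

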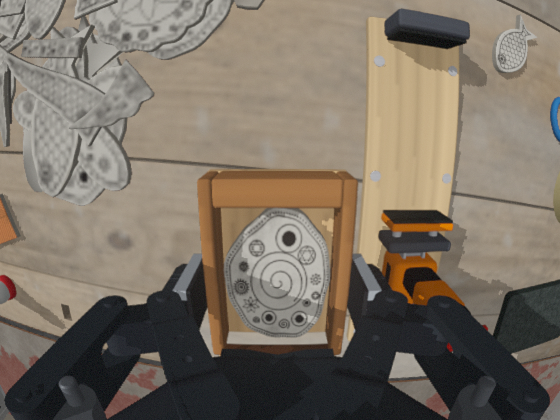

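The wrist view shows the frame held square in the jaws, with its fixed end at row 172. The clamp bed is at about (414,131), the fixed jaw at (427,28) and the moving jaw pad at (417,220).

```bash
python3 - <<'E'
from h import *
o=ctrl.get_obs()
W=wrist_world(o,[(371,40),(366,180),(459,60),(451,190)],.012); print(W)
for a,b in((0,1),(2,3)): d=W[a]-W[b]; print(np.degrees(np.arctan2(d[1],d[0])))
print("screws",wrist_world(o,[(379,61),(376,176),(452,72),(446,177)],.012))
print("jawpad top edge far",wrist_world(o,[(383,211),(451,213)],.061))
print("fixed jaw top near edge",wrist_world(o,[(388,36),(467,46)],.064), wrist_world(o,[(388,40),(467,48)],.012))
print("frame end",wrist_world(o,[(202,174),(356,174)],o["position"][2]+.006), o["position"])
print(go([.617,-.0487,.155],5.2))
E
```

```text
[[ 0.69233198 -0.0009281   0.012     ]
 [ 0.57019588 -0.01213084  0.012     ]
 [ 0.69460058 -0.08832706  0.012     ]
 [ 0.57175422 -0.10011453  0.012     ]]
5.240703094665908
5.480916032359849
screws [[ 0.6749255  -0.00976468  0.012     ]
 [ 0.57486375 -0.02071814  0.012     ]
 [ 0.68114831 -0.08176292  0.012     ]
 [ 0.58329408 -0.09147195  0.012     ]]
jawpad top edge far [[ 0.55683888 -0.01456225  0.061     ]
 [ 0.56130466 -0.07424554  0.061     ]]
fixed jaw top near edge [[ 0.68338375  0.00078252  0.064     ]
 [ 0.69276327 -0.06431486  0.064     ]] [[ 0.6956279  -0.01612507  0.012     ]
 [ 0.70891841 -0.09640699  0.012     ]]
frame end [[0.59094187 0.0976979  0.16244951]
 [0.59723685 0.03830715 0.16244951]] [0.54525615 0.06258209 0.15644951]
{'roll': np.float64(0.8), 'dx': np.float64(61.4), 'dy': np.float64(117.3), 'dz': np.float64(1.4)}
```

```bash
python3 - <<'E'
from h import *
print(go([.635,-.048,.11],5.3))
E
python3 -m inch '[-0.3,0,0,0,0.7,-0.3,18,22,0,0,-0.3,18,22,0,0,-0.3,18,22,0,0,-0.3,18,22,0,0,-0.3,7.5,22,0,0,-0.3,0,9,0,0,-0.3,0,0,20,0,-0.3,0,0,26,0,-0.3,0,0,0,0]'
python3 - <<'E'
from h import *
print(go([.635,-.048,.11],5.3))
o,im=wmark([("bed",.012),("clamp",0)])
cv2.imwrite("pics/w3.png",im)
E
```

```text
{'roll': np.float64(0.7), 'dx': np.float64(79.1), 'dy': np.float64(118.4), 'dz': np.float64(46.4)}
time: 8.15
position: [0.6312, -0.048, 0.1068]
ee_rot: [-3.135, -0.144, 0.015]
wrist_force: [-1.3, 0.4, -2.9]
finger_gap: 0.744
grip_force: 34.7
{'roll': np.float64(-0.0), 'dx': np.float64(3.8), 'dy': np.float64(0.3), 'dz': np.float64(-3.2)}
```

View pics/w3.png

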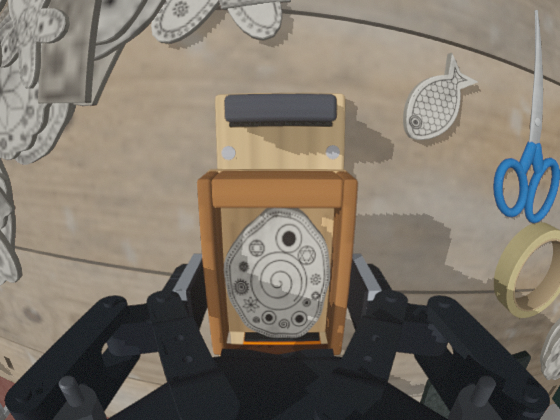

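The frame is centred on the clamp: its column is 278 and the fixed jaw's is 281, with the jaw's near lower edge at row 124. I check the distance ahead.

```bash
python3 - <<'E'
from h import *
o=ctrl.get_obs();print(o["position"])
print(wrist_world(o,[(281,120),(281,125)],.052),wrist_world(o,[(281,125),(281,125)],.012),wrist_world(o,[(202,174),(356,174)],o["position"][2]+.006))
eyes.camera("side"); q=finder.mark_of("side","bed")[0]; print(world("side",q["centre"],.012))
E
```

```text
[ 0.63535132 -0.04873772  0.11099435]
[[ 0.70365259 -0.04364949  0.052     ]
 [ 0.70078814 -0.04391889  0.052     ]] [[ 0.69967615 -0.04453329  0.012     ]
 [ 0.69967615 -0.04453329  0.012     ]] [[ 0.68146686 -0.01421091  0.11699435]
 [ 0.68700537 -0.07367588  0.11699435]]
[ 0.61920154 -0.0430556   0.012     ]
```

```bash
python3 -m inch '[-0.3,0,-1,20,0,-0.3,0,0,25,0,-0.3,0,0,15,0,-0.3,0,0,10,0,-0.3,0,0,6,0,-0.3,0,0,3,0,-0.3,0,0,0,0,-0.3,0,0,0,0,-0.3,0,0,0,0,-0.3,0,0,0,0]'
```

```text
time: 9.4
position: [0.6359, -0.0481, 0.0318]
ee_rot: [3.138, 0.145, 0.002]
wrist_force: [0.9, -0.2, -1.0]
finger_gap: 0.744
grip_force: 35.0
```

```bash
python3 -m inch '[1,0,0,0,0,1,0,0,0,0,1,0,0,0,0,1,0,0,0,0,1,0,0,-10,0,1,0,0,-20,0,1,0,0,-40,0,1,0,0,-40,0,1,0,0,-40,0,1,0,0,-35,0]'
python3 -m inch '[1,-15.6,4.7,0,-8.5,1,-16.1,2.3,0,-8.5,1,-16.3,0,0,-8.5,1,-16.1,-2.5,0,-8.5,1,-15.6,-5,0,-8.5,1,-14.7,-7,0,-8.5,1,-13.4,-9,0,-8.5,1,-12,-11,0,-8.5,1,-10,-12.7,0,-8.5,1,-8,-14,0,-8.5]'
python3 -m inch '[1,0,0,0,-5,1,0,0,0,0,1,0,0,0,0,1,0,0,0,0,1,0,0,0,0,1,0,0,0,0,1,0,0,0,0,1,0,0,0,0,1,0,0,0,0,1,0,0,0,0]'
python3 - <<'E'
from h import *
o,im=wmark([("bed",.012),("clamp",0),("squeeze_point",.112),("tab_top",.142),("frame_center",.025)])
cv2.imwrite("pics/w4.png",im); print(o["position"],psi(o))
for q in finder.cut_out("wrist","tile_frame")[:1]:
    rc=np.argwhere(q["pixels"]); rect(wrist_world(o,rc[:,::-1],.038))
for q in finder.cut_out("wrist","release_tab")[:1]:
    rc=np.argwhere(q["pixels"]); rect(wrist_world(o,rc[:,::-1],.142))
E
```

```text
time: 10.4
position: [0.6356, -0.048, 0.2194]
ee_rot: [3.138, 0.145, 0.003]
wrist_force: [1.0, -0.4, -0.2]
finger_gap: 0.999
grip_force: 0.0
time: 11.4
position: [0.4841, -0.109, 0.2171]
ee_rot: [2.208, 2.233, 0.001]
wrist_force: [-0.6, 0.0, 0.4]
finger_gap: 0.999
grip_force: 0.0
time: 12.4
position: [0.4847, -0.1088, 0.2163]
ee_rot: [2.117, 2.322, 0.0]
wrist_force: [-0.2, -0.4, -0.2]
finger_gap: 1.003
grip_force: 0.0
W clamp 0.68 [345. 145.] [ 0.5531 -0.0596  0.    ]
W squeeze_point 0.59 [288. 153.] [ 0.4881 -0.0626  0.112 ]
W tab_top 0.61 [307. 161.] [ 0.4991 -0.0632  0.142 ]
W frame_center 0.9 [423. 144.] [ 0.6326 -0.0462  0.025 ]
[ 0.48474753 -0.10881792  0.21630625] 95.28881369597121
rect [621.3 -48.3] [120.5  64. ] long yaw 4.9
rect [497.1 -62.7] [15.9 33.8] long yaw -84.2
```

View pics/w4.png

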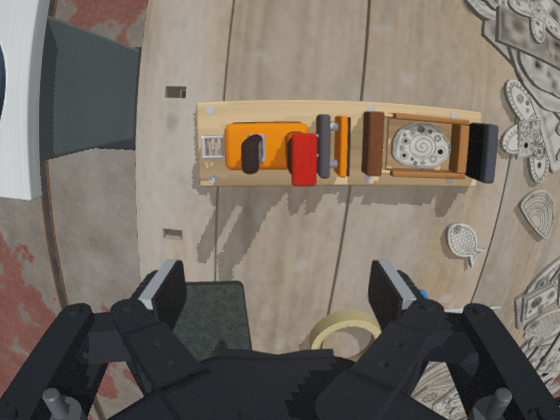

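The wrist view shows the red tab at (304,159), the trigger at (250,154), the squeeze point between them, and the frame lying between the jaws at (420,144).

```bash
python3 - <<'E'
from h import *
print(go([.4885,-.0632,.109],95.3))
E
```

```text
{'roll': np.float64(-0.0), 'dx': np.float64(45.1), 'dy': np.float64(8.0), 'dz': np.float64(107.3)}
```

```bash
python3 -m inch '[1,20,4,0,0,1,25,4,0,0,1,0,0,20,0,1,0,0,30,0,1,0,0,30,0,1,0,0,20,0,1,0,0,7,0,1,0,0,0,0,1,0,0,0,0,1,0,0,0,0]' 35
python3 -m inch '[-0.3,0,0,0,0,-0.3,0,0,0,0,-0.3,0,0,0,0,-0.3,0,0,0,0,-0.3,0,0,0,0,-0.3,0,0,0,0,-0.3,0,0,0,0,-0.3,0,0,0,0,-0.3,0,0,0,0,-0.3,0,0,0,0]'
python3 - <<'E'
from h import *
o=ctrl.get_obs();print(np.round(o["wrist_force"],1),o["position"],o["finger_gap"])
for q in finder.cut_out("side","clamp")[:1]:print(q["centre"])
E
```

```text
time: 13.8
position: [0.4894, -0.0636, 0.1104]
ee_rot: [2.115, 2.32, 0.002]
wrist_force: [-0.6, 0.4, -0.2]
finger_gap: 1.001
grip_force: 0.0
time: 14.8
position: [0.4887, -0.0621, 0.1106]
ee_rot: [-2.115, -2.322, -0.002]
wrist_force: [1.6, 6.0, 9.8]
finger_gap: 0.437
grip_force: 37.8
[1.6 6.  9.8] [ 0.48871141 -0.06205588  0.1106466 ] 0.4372961022710911
[307.5, 218.8]
```

```bash
python3 -m inch '[1,0,0,0,0,1,0,0,0,0,1,0,0,0,0,1,0,0,0,0,1,0,0,0,0,-0.4,0,0,0,0,-0.4,0,0,0,0,-0.4,0,0,0,0,-0.4,0,0,0,0,-0.4,0,0,0,0]' 60
python3 - <<'E'
from h import *
a=cv2.imread("pics/side0.png")[150:260,220:380]; im,d=eyes.camera("side"); b=im[150:260,220:380]
cv2.imwrite("pics/s1.png",cv2.resize(np.vstack([a,b]),None,fx=2.7,fy=2.7,interpolation=cv2.INTER_CUBIC))
E
```

```text
time: 15.85
position: [0.489, -0.0621, 0.1103]
ee_rot: [-2.115, -2.322, -0.002]
wrist_force: [3.3, 5.7, 9.0]
finger_gap: 0.426
grip_force: 59.1
```

View pics/s1.png

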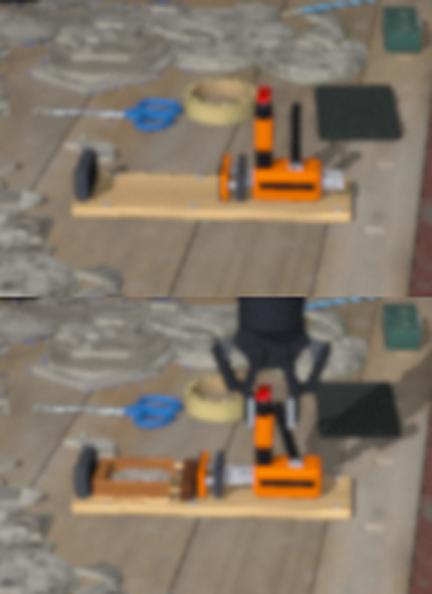

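The side comparison shows the jaw has walked about 25 mm in two strokes and its plate is nearly at the dark rail. I continue.

```bash
for i in 1 2; do :; done
python3 -m inch '[1,0,0,0,0,1,0,0,0,0,1,0,0,0,0,1,0,0,0,0,1,0,0,0,0,-0.4,0,0,0,0,-0.4,0,0,0,0,-0.4,0,0,0,0,-0.4,0,0,0,0,-0.4,0,0,0,0]' 50
python3 -m inch '[1,0,0,0,0,1,0,0,0,0,1,0,0,0,0,1,0,0,0,0,1,0,0,0,0,-0.4,0,0,0,0,-0.4,0,0,0,0,-0.4,0,0,0,0,-0.4,0,0,0,0,-0.4,0,0,0,0]' 50
python3 -m inch '[1,0,0,0,0,1,0,0,0,0,1,0,0,0,0,1,0,0,0,0,1,0,0,0,0,-0.4,0,0,0,0,-0.4,0,0,0,0,-0.4,0,0,0,0,-0.4,0,0,0,0,-0.4,0,0,0,0]' 50
python3 - <<'E'
from h import *
im,d=eyes.camera("side"); b=im[170:250,230:370]
cv2.imwrite("pics/s2.png",cv2.resize(b,None,fx=5,fy=5,interpolation=cv2.INTER_CUBIC))
E
```

```text
time: 16.9
position: [0.4888, -0.062, 0.1102]
ee_rot: [-2.115, -2.322, -0.002]
wrist_force: [2.4, 5.4, 8.8]
finger_gap: 0.428
grip_force: 51.0
time: 17.9
position: [0.4888, -0.062, 0.1103]
ee_rot: [-2.115, -2.322, -0.002]
wrist_force: [2.3, 6.5, 9.2]
finger_gap: 0.429
grip_force: 52.5
time: 18.9
position: [0.4859, -0.0623, 0.1098]
ee_rot: [-2.11, -2.319, 0.005]
wrist_force: [-1.0, 1.7, 10.9]
finger_gap: 0.499
grip_force: 51.8
```

View pics/s2.png

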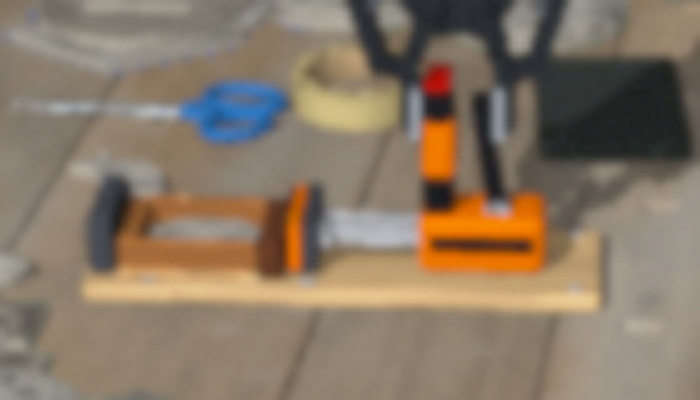

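The side view shows the rail pushed home and the jaw pressed on the frame. The trigger stopped part way, so I do another stroke and then let go to check that it holds.

```bash
python3 -m inch '[1,0,0,0,0,1,0,0,0,0,1,0,0,0,0,1,0,0,0,0,1,0,0,0,0,-0.4,0,0,0,0,-0.4,0,0,0,0,-0.4,0,0,0,0,-0.4,0,0,0,0,-0.4,0,0,0,0]' 50
python3 -m inch '[1,0,0,0,0,1,0,0,0,0,1,0,0,0,0,1,0,0,0,0,1,0,0,0,0,1,0,0,0,0,1,0,0,0,0,1,0,0,0,0,1,0,0,0,0,1,0,0,0,0]'
python3 - <<'E'
from h import *
im,d=eyes.camera("side"); b=im[170:250,230:370]; a=cv2.resize(cv2.imread("pics/s2.png"),(140,80))
cv2.imwrite("pics/s3.png",cv2.resize(np.vstack([cv2.resize(cv2.imread("pics/s2.png"),(525,300)),cv2.resize(b,(525,300),interpolation=cv2.INTER_CUBIC)]),None,fx=1,fy=1))
E
```

```text
time: 19.95
position: [0.4858, -0.0622, 0.1097]
ee_rot: [-2.11, -2.319, 0.005]
wrist_force: [-1.2, 1.5, 9.3]
finger_gap: 0.494
grip_force: 53.4
time: 20.95
position: [0.4885, -0.0633, 0.1093]
ee_rot: [2.117, 2.322, 0.0]
wrist_force: [-0.1, -0.6, -0.8]
finger_gap: 1.006
grip_force: 0.0
```

View pics/s3.png

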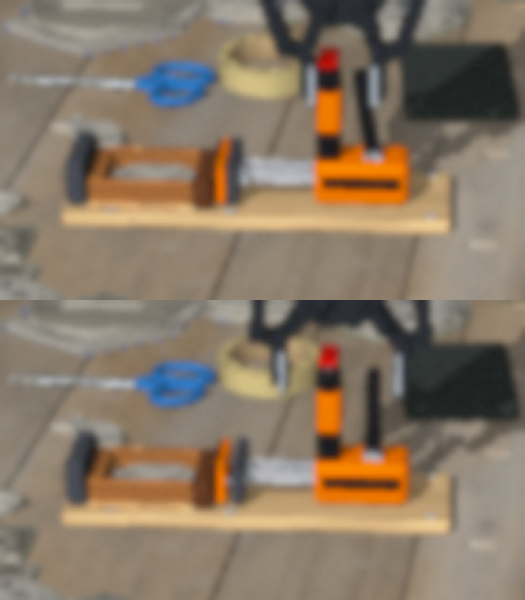

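```bash
python3 -m inch '[1,0,0,-15,0,1,0,0,-30,0,1,0,0,-35,0,1,0,0,-27,0,1,-22,-4,0,0,1,-23,-4,0,0,-1,0,0,0,0,-1,0,0,0,0,-1,0,0,0,0,-1,0,0,0,0]' 30
python3 - <<'E'
from h import *
o,im=wmark([("tab_top",.142),("frame_center",.025)])
cv2.imwrite("pics/w5.png",im); print(o["position"])
for n,z in(("release_tab",.142),("tile_frame",.038)):
  for q in finder.cut_out("wrist",n)[:1]:
    rc=np.argwhere(q["pixels"]); rect(wrist_world(o,rc[:,::-1],z))
a=cv2.imread("pics/w4.png")[95:200,190:510]
cv2.imwrite("pics/w45.png",cv2.resize(np.vstack([a,im[95:200,190:510]]),None,fx=2.5,fy=2.5,interpolation=cv2.INTER_CUBIC))
print(go([.4971,-.0627,.165],95.3))
E
```

```text
time: 22.0
position: [0.4844, -0.1079, 0.216]
ee_rot: [-2.115, -2.322, 0.0]
wrist_force: [-0.5, -0.1, 0.1]
finger_gap: 0.33
grip_force: 0.0
W tab_top 0.75 [306. 164.] [ 0.4986 -0.064   0.142 ]
W frame_center 0.94 [432. 144.] [ 0.6425 -0.0431  0.025 ]
[ 0.48442003 -0.10794558  0.21601958]
rect [497.5 -62.6] [16.3 33.1] long yaw -84.3
rect [639.6 -46. ] [111.1  65.5] long yaw 5.7
{'roll': np.float64(0.0), 'dx': np.float64(44.4), 'dy': np.float64(16.6), 'dz': np.float64(51.2)}
```

View pics/w45.png

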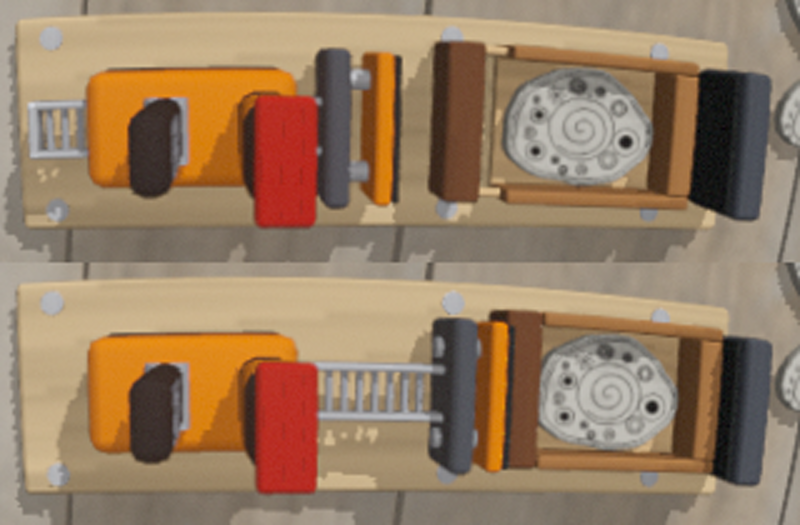

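The two wrist views show the rail closed and the sprung pad clearly pushed in with the trigger at rest, so the jaw is tight. Now the tab.

```bash
python3 -m inch '[-1,22,8.3,0,0,-1,22.4,8.3,0,0,-1,0,0,25,0,-1,0,0,20,0,-1,0,0,6,0,-1,0,0,3,0,-1,0,0,3,0,-1,0,0,0,0,-1,0,0,0,0,-1,0,0,0,0]' 30
```

```text
time: 23.25
position: [0.4975, -0.0633, 0.1599]
ee_rot: [2.116, 2.321, 0.001]
wrist_force: [-0.8, 1.0, -0.9]
finger_gap: -0.001
grip_force: 0.0
```

```bash
python3 -m inch '[-1,0,0,3,0,-1,0,0,3,0,-1,0,0,2,0,-1,0,0,2,0,-1,0,0,1,0,-1,0,0,0,0,-1,0,0,0,0,-1,0,0,0,0,-1,0,0,0,0,-1,0,0,0,0]'
```

```text
time: 24.25
position: [0.4975, -0.0633, 0.149]
ee_rot: [2.116, 2.321, 0.0]
wrist_force: [0.1, -0.2, 6.3]
finger_gap: 0.002
grip_force: 3.3
```

```bash
python3 -m inch '[-1,0,0,1,0,-1,0,0,0,0,-1,0,0,0,0,-1,0,0,0,0,-1,0,0,0,0,-1,0,0,0,0,-1,0,0,0,0,-1,0,0,0,0,-1,0,0,0,0,-1,0,0,0,0]'
python3 - <<'E'
from h import *
def orange(im):
    h=cv2.cvtColor(im,cv2.COLOR_BGR2HSV)[200:235,270:350]; m=(h[...,0]>7)&(h[...,0]<16)&(h[...,1]>215)&(h[...,2]>150); return "".join("%x"%min(15,v) for v in m.sum(0))
print(orange(cv2.imread("pics/side0.png")))
im,_=eyes.camera("side"); print(orange(im))
E
```

```text
time: 25.25
position: [0.4974, -0.0633, 0.1488]
ee_rot: [2.115, 2.321, 0.0]
wrist_force: [-2.1, 0.2, 13.2]
finger_gap: -0.003
grip_force: 6.6
000000000000000000000000000000008a00000000003deddd99aaaa7666776bbcfe000000000000
00000000000000000000000000000000007c000000004eeddea9aaaa666776699afe000000000000
```

```bash
python3 -m inch '[-1,0,0,0,0,-1,0,0,0,0,-1,0,0,0,0,-1,0,0,0,0,-1,0,0,-5,0,-1,0,0,-10,0,-1,0,0,-20,0,-1,0,0,-20,0,1,0,0,-5,0,1,0,0,0,0]'
python3 -m inch '[1,1,9.2,0,8.5,1,2.5,9,0,8.5,1,4,8.5,0,8.5,1,5,8,0,8.5,1,6,7,0,8.5,1,7,6,0,8.5,1,8,5,0,8.5,1,8.5,4,0,8.5,1,9,2,0,8.5,1,9,1,0,8.5]' 30
python3 -m inch '[1,0,0,0,5,1,0,0,0,0,1,0,0,0,0,1,0,0,0,0,1,0,0,0,0,1,0,0,0,0,1,0,0,0,0,1,0,0,0,0,1,0,0,0,0,1,0,0,0,0]'
python3 - <<'E'
from h import *
o,im=wmark([("frame_center",.025),("bed",.012),("drying_pad_top",.013)])
cv2.imwrite("pics/w6.png",im); print(o["position"],psi(o))
for q in finder.cut_out("wrist","tile_frame")[:1]:
    rc=np.argwhere(q["pixels"]); rect(wrist_world(o,rc[:,::-1],.038))
def orange(im):
    h=cv2.cvtColor(im,cv2.COLOR_BGR2HSV)[200:235,270:350]; m=(h[...,0]>7)&(h[...,0]<16)&(h[...,1]>215)&(h[...,2]>150); return "".join("%x"%min(15,v) for v in m.sum(0))
im,_=eyes.camera("side"); print(orange(im))
for X in([.642,-.046,.033],): print(go(X,5.4))
E
```

```text
time: 26.3
position: [0.4973, -0.0631, 0.2079]
ee_rot: [2.116, 2.321, 0.001]
wrist_force: [0.0, -0.7, -0.6]
finger_gap: 0.327
grip_force: 0.0
time: 27.3
position: [0.5873, -0.0429, 0.2056]
ee_rot: [-3.129, -0.272, 0.005]
wrist_force: [0.3, 0.2, 0.3]
finger_gap: 1.0
grip_force: 0.0
time: 28.3
position: [0.588, -0.0432, 0.2074]
ee_rot: [3.138, 0.145, 0.0]
wrist_force: [-0.0, 0.2, 0.7]
finger_gap: 1.001
grip_force: 0.0
W frame_center 0.74 [288. 132.] [ 0.6443 -0.0475  0.025 ]
[ 0.58796304 -0.04323643  0.20735736] 5.293373304513192
rect [644.  -45.8] [103.7  64.4] long yaw 5.2
00000000000000000000000000000000008c000000004deddd99aaaa666775699bed000000000000
{'roll': np.float64(-0.1), 'dx': np.float64(53.6), 'dy': np.float64(7.8), 'dz': np.float64(174.3)}
```

```bash
python3 -m inch '[1,30,4.2,0,0,1,30,4.2,15,0,1,0,0,40,0,1,0,0,45,0,1,0,0,40,0,1,0,0,20,0,1,0,0,10,0,1,0,0,4,0,1,0,0,0,0,-0.3,0,0,0,0]' 35
python3 -m inch '[-0.3,0,0,0,0,-0.3,0,0,0,0,-0.3,0,0,0,0,-0.3,0,0,0,0,-0.3,0,0,0,0,-0.3,-2,0,-10,0,-0.3,-3,0,-15,0,-0.3,0,0,-35,0,-0.3,0,0,-40,0,-0.3,0,0,-40,0]'
python3 - <<'E'
from h import *
print(go([.40,-.20,.19],9))
E
```

```text
time: 29.6
position: [0.6497, -0.0463, 0.0349]
ee_rot: [3.137, 0.145, 0.005]
wrist_force: [0.8, -0.4, 0.8]
finger_gap: 0.857
grip_force: 0.0
time: 30.6
position: [0.6425, -0.0464, 0.175]
ee_rot: [-3.138, -0.145, 0.002]
wrist_force: [0.4, -0.5, -2.3]
finger_gap: 0.74
grip_force: 39.8
{'roll': np.float64(-3.7), 'dx': np.float64(-263.5), 'dy': np.float64(113.7), 'dz': np.float64(-15.0)}
```

```bash
python3 -m inch '[-0.3,-31.5,32,-6,0,-0.3,-31.5,32,-6,0,-0.3,-31.5,32,-6,0,-0.3,-31.5,32,-6,0,-0.3,-31.5,32,-6,0,-0.3,0,0,0,0,-0.3,-10,18.6,0,-8.5,-0.3,-13,17,0,-8.5,-0.3,-15,15,0,-8.5,-0.3,-17,12.4,0,-8.5]'
python3 -m inch '[-0.3,-19,9.7,0,-8.5,-0.3,-20,7,0,-8.5,-0.3,-21,4,0,-8.5,-0.3,-21,0.6,0,-8.5,-0.3,-21,-2.5,0,-8.5,-0.3,-20.4,-5.6,0,-8.5,-0.3,0,0,0,-8.5,-0.3,0,0,0,0,-0.3,0,0,0,0,-0.3,0,0,0,0]'
python3 - <<'E'
from h import *
o,im=wmark([("drying_pad_top",.013),("tile_frame",.18)])
cv2.imwrite("pics/w7.png",im); print(o["position"],psi(o))
for n,z in(("drying_pad_top",.013),("tile_frame",o["position"][2]+.004)):
  for q in finder.cut_out("wrist",n)[:1]:
    rc=np.argwhere(q["pixels"]); print(n,q["conf"],rc.min(0),rc.max(0)); rect(wrist_world(o,rc[:,::-1],z))
E
```

```text
time: 31.6
position: [0.4679, -0.2982, 0.2039]
ee_rot: [-2.955, -1.066, -0.001]
wrist_force: [0.6, -0.2, -1.0]
finger_gap: 0.734
grip_force: 39.8
time: 32.6
position: [0.418, -0.4142, 0.2034]
ee_rot: [-2.046, -2.384, -0.0]
wrist_force: [0.3, 0.4, -2.3]
finger_gap: 0.737
grip_force: 39.8
W tile_frame 0.65 [279. 268.] [ 0.4196 -0.4181  0.18  ]
[ 0.41799752 -0.41422692  0.20343865] 98.723163798741
drying_pad_top 0.64 [ 14 234] [163 343]
rect [ 413.7 -312.6] [106.9 150.5] long yaw -81.5
tile_frame 0.98 [169 198] [356 354]
rect [ 417.1 -409.2] [62.9 93.7] long yaw -81.2
```

```bash
python3 - <<'E'
from h import *
print(go([.4133,-.3100,.036],98.7))
E
```

```text
{'roll': np.float64(0.1), 'dx': np.float64(104.3), 'dy': np.float64(11.3), 'dz': np.float64(167.4)}
```

```bash
python3 -m inch '[-0.3,35,3.7,0,0,-0.3,35,3.8,0,0,-0.3,34.3,3.8,20,0,-0.3,0,0,40,0,-0.3,0,0,40,0,-0.3,0,0,30,0,-0.3,0,0,20,0,-0.3,0,0,10,0,-0.3,0,0,4,0,-0.3,0,0,0,0]'
python3 - <<'E'
from h import *
print(go([.4133,-.3100,.036],98.7),ctrl.get_obs()["wrist_force"])
E
```

```text
time: 33.85
position: [0.4133, -0.3107, 0.0395]
ee_rot: [2.044, 2.385, -0.0]
wrist_force: [0.3, -0.6, -1.8]
finger_gap: 0.736
grip_force: 39.8
{'roll': np.float64(0.1), 'dx': np.float64(0.7), 'dy': np.float64(0.1), 'dz': np.float64(3.5)} [ 0.32355251 -0.62574616 -1.83544753]
```

```bash
python3 -m inch '[-0.3,0,0,1.5,0,-0.3,0,0,1,0,-0.3,0,0,1,0,-0.3,0,0,0.5,0,-0.3,0,0,0,0,-0.3,0,0,0,0,-0.3,0,0,0,0,-0.3,0,0,0,0,-0.3,0,0,0,0,-0.3,0,0,0,0]'
```

```text
time: 34.85
position: [0.4133, -0.3107, 0.0362]
ee_rot: [2.044, 2.384, -0.0]
wrist_force: [-0.2, 0.9, 5.6]
finger_gap: 0.736
grip_force: 40.7
```

```bash
python3 -m inch '[-0.3,0,0,-0.5,0,1,0,0,0,0,1,0,0,0,0,1,0,0,0,0,1,0,0,0,0,1,0,0,-10,0,1,0,0,-25,0,1,0,0,-40,0,1,0,0,-40,0,1,0,0,-40,0]'
python3 -m inch '[1,-34,0,0,0,1,-34,0,0,0,1,-34,0,0,0,1,0,0,0,0,1,0,0,0,0,1,0,0,0,0,1,0,0,0,0,1,0,0,0,0,1,0,0,0,0,1,0,0,0,0]'
python3 - <<'E'
from h import *
o,im=wmark([("frame_center",.026),("drying_pad_top",.013)])
cv2.imwrite("pics/w8.png",im); print(o["position"],psi(o))
for n,z in(("drying_pad_top",.013),("tile_frame",.039)):
  for q in finder.cut_out("wrist",n)[:1]:
    rc=np.argwhere(q["pixels"]); rect(wrist_world(o,rc[:,::-1],z))
im,_=eyes.camera("side")
for n in("masking_tape","shaving_brush","orange_tile"):
    for q in finder.mark_of("side",n)[:1]: print(n,np.round(world("side",q["centre"],0),3))
h=cv2.cvtColor(im,cv2.COLOR_BGR2HSV)[200:235,270:350]; m=(h[...,0]>7)&(h[...,0]<16)&(h[...,1]>215)&(h[...,2]>150); print("".join("%x"%min(15,v) for v in m.sum(0)))
E
```

```text
time: 35.85
position: [0.4126, -0.31, 0.1928]
ee_rot: [-2.045, -2.385, -0.0]
wrist_force: [0.9, -0.9, 0.2]
finger_gap: 1.001
grip_force: 0.0
time: 36.85
position: [0.4286, -0.4108, 0.1909]
ee_rot: [-2.044, -2.386, -0.0]
wrist_force: [0.2, -0.1, 0.3]
finger_gap: 1.0
grip_force: 0.0
W frame_center 0.96 [277.  91.] [ 0.4138 -0.3175  0.026 ]
[ 0.42863125 -0.41076839  0.19087778] 98.81449733857099
rect [ 414.  -312.6] [103.9 149. ] long yaw -80.8
rect [ 413.9 -315.6] [ 64.3 103.6] long yaw -80.7
masking_tape [ 0.602 -0.308  0.   ]
shaving_brush [0.39  0.419 0.   ]
orange_tile [0.479 0.403 0.   ]
00000000000000000000000000000000008a000000004deddea9aaaa6667766a9afe000000000000
```

```bash
python3 -c "
from station import ctrl
print(ctrl.finish_job())"
```

```text
the job is handed in; nothing more can be done
None
```

I handed the job in: the frame was clamped until its end rail was fully home, the jaw was released all the way back, and the closed frame now lies flat about 3 mm from the centre of the pad; no bystander was handled.

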